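# Snap the butter box shut

### The job

The butter is going back in the fridge, but the lid of its box has only been laid on. Press the lid down until it has snapped fully home all round, flush on the rim at every corner, then fold the two side clips down and in until both have clicked under the collar of the box. Leave the mug, the glass and the spoon where they are.

Things in the scene. Friction and masses are not known exactly. Their poses are not given: they have to be found in the camera images.
- box: Clear plastic butter box, 110 x 49 x 60 mm (its own x, y, z), on non-slip feet: it does not move when pushed. Origin: centre of its underside, z up. Round the mouth runs a collar 13 mm high, 118 x 58 mm outside, overhanging the long walls by 4.5 mm; the clips hook under it. Inside each long wall two bumps, 46 mm either side of the middle, catch the lid.
- lid: White press-on lid, loose, 60 g: plate 120 x 58 x 4 mm, raised panel 98 x 40 mm, its top 5.5 mm above the origin. Origin: centre of the plate's underside, z up, x lengthwise. It starts about 7 mm above the rim; home, the plate lies on the rim. Each end snaps in with about 8 to 15 N pressed some 36 mm from the middle, both at once with about 25 N; an end pressed half-way stays proud.
- box_rim (a point): Centre of the box's mouth at rim height, 60 mm above the box's origin.
- clip_left (a joint): Grey clip on the lid's +y long edge (rad): 0 = hanging down, hooked under the collar (shut), 1.57 = straight out, more = raised; stays where left. Hinge along the lid's x, 32 mm from its centre line, 1.5 mm above its origin. 58 mm long along x, 20 mm from hinge to free edge. Its hook clicks at the last 0.2 rad with about 7 N at the edge; while the lid is proud it strikes the collar.
- clip_right (a joint): The same for the clip on the lid's -y long edge, mirrored. With both clips shut the width over them is 66 mm.
- clip_left_edge (a point): Middle of the free edge of the clip on the +y side, 19 mm from its hinge.
- clip_right_edge (a point): Middle of the free edge of the clip on the -y side, 19 mm from its hinge.
- lid_far_left (a point): Point on the underside of the lid's plate near its far-left corner (lid frame x = +56 mm, y = +26 mm); 60 mm above the box's origin when that corner is home.
- lid_far_right (a point): Point on the underside of the lid's plate near its far-right corner (lid frame x = +56 mm, y = -26 mm); 60 mm above the box's origin when that corner is home.
- lid_near_left (a point): Point on the underside of the lid's plate near its near-left corner (lid frame x = -56 mm, y = +26 mm); 60 mm above the box's origin when that corner is home.
- lid_near_right (a point): Point on the underside of the lid's plate near its near-right corner (lid frame x = -56 mm, y = -26 mm); 60 mm above the box's origin when that corner is home.
- mug_7: Bystander: white patterned mug, 85 x 116 x 105 mm, to the right. Origin under its centre.
- glass_6: Bystander: clear tumbler, 78 mm across, 86 mm high, near the far right of the box. Origin under its centre.
- cutlery_12: Bystander: spoon, 195 x 42 x 15 mm, lying to the left of the box. Origin under its centre.

How it is judged:
By the outcome, as a careful person would: the job done as asked, in the order asked, and still so for the second after the job is handed in, with the robot touching nothing.
It also fails if it takes over 38 s, if anything falls off the work surface, if the arm or the gripper's body presses on something with over 40 N, if the wrist force passes 120 N, or if a joint passes its speed limit or range.

### The arm

A 6-joint arm with a two-finger parallel gripper is mounted at the origin on a cart in front of the work surface, level with it; the furniture and walls round the work are solid. World frame = base frame: x ahead of the robot, y to its left, z up, the work surface at z = 0. Lengths are in m, angles in rad, forces in N, time in s.
With the tool pointing down it reaches from about 0.3 to 0.775 m from the base axis. Payload 14.6 kg.
Tool frame: the origin (TCP) lies between the finger pads; the fingertips stand ctrl.tip_extent ahead of it and the grasp point (between the pads) lies 3 mm ahead of it (ctrl.tip_extent is the distance from the TCP to the fingertips, in m); z points along the fingers, y is the line along which they close (so a half turn about z gives the same grasp; the last joint's range is limited). The gripper opens to 94 mm and grips with 3 to 60 N. Pads are 16 mm wide; open, the fingers measure 119 mm over their backs; the gripper's body (75 mm by 177 mm) begins 78 mm behind the grasp point.
Start: joints at [-0.067, 0.3, 1.521, -0, 1.321, -0.067], TCP at [0.55, -0, 0.227] pointing down, gripper open.
Joint ranges: [-3.03, 3.03], [-0.79, 2.21], [0.23, 2.52], [-1.04, 4.18], [0, 3.07], [-2.55, 2.55]. Speed limits (rad/s): [2.22, 2.22, 2.57, 3.14, 3.14, 3.14].

### API

Orientations are given as [roll, pitch, yaw] about the fixed x, y, z axes, in that order (R = Rz(yaw) Ry(pitch) Rx(roll)).
In Python, from station import ctrl gives the robot as it stands.
- The arm moves only by the tool shift_gripper, called as name(argument=value, ...), one argument or row to a line, values as JSON. Schema: {"type":"object","properties":{"increments":{"type":"array","items":{"type":"array","prefixItems":[{"type":"array","items":{"type":"number"},"minItems":3,"maxItems":3},{"type":"array","items":{"type":"number"},"minItems":3,"maxItems":3}],"minItems":2,"maxItems":2},"minItems":1,"maxItems":10},"finger_gap":{"type":"number"},"squeeze":{"type":"number"},"only":{"type":"string"},"quiet":{"type":"boolean"},"lines":{"type":"string"}},"required":["increments"],"additionalProperties":false}. increments is a list of rows, 1 to 10 of them, each written [[dx, dy, dz], [rx, ry, rz]]: dx, dy, dz in shares of the most that a row can go, 1 being 50 mm, then a rotation vector rx, ry, rz in a scale on which 1.0 is 2 rad; each row shifts and turns the commanded pose from where the row before left it, along the tool's axes as they then stand; what a row does not reach is not made up. A row lasts 1/10 s, in which the tool goes at most 0.05 m and 0.15 rad, less where a joint would pass 70% of its speed; a pose out of reach is approached as far as the arm can. finger_gap is the finger opening in m, set as the call begins (left out keeps the last). The fingers move at their own pace and stop on an object; squeeze is the grip in N (left out, the last holds). Time passes only in rows, so rows that do not move let the fingers close. The tool returns the time, the measured TCP pose, the force, the opening and the grip force at its end. only (a regular expression) keeps the lines of the reply that match it, lines (a string "A,B") keeps lines A to B, and quiet returns only ok. No shift or turn number may pass 1 either way. Input that does not fit is refused with a message, and nothing moves.
- ctrl.get_obs(): the state, without advancing time (a new reading comes with each control period).
- ctrl.camera(name): name is "scene" or "side" or "wrist"; returns a dict with "pixels" (420x560x3 uint8, blue, green, red), "fx", "fy", "cx", "cy" (pixels), "extrinsics" (4x4, takes a point from camera to world coordinates). Camera axes: x right, y up, looking along -z (the intrinsics and any distortion apply to the point x, -y, -z); pixel columns grow to the right and rows downward; lengths in m; the calibration is good to about 2 mm. The wrist camera is an equidistant fisheye: a pixel r from the principal point sees the ray r / f radians off the axis. A picture is of the moment at which its call begins. There is no depth.
- ctrl.hand_in(): hands the job in; it is judged then, once.
The state is a dict: "time_s": time; "qpos": joint angles; "joint_vel": joint speeds; "tau": joint torques, N m; "ee_pos": TCP position; "eef_rot": TCP orientation; "force": force on the tool from outside, world axes, zero at the start; "moment": the same for the moment, N m; "grip_width": finger opening in m; "grip_force": force on a finger pad.
Only numpy, scipy, OpenCV 4.12 (cv2) and the standard library are available. Lean on these libraries where they do the work, as an engineer would, in place of code of your own. Each camera call takes 0.05 s, during which the arm holds its last target. There are 200 camera calls.

## Working session

There is one attempt and no reset: what is moved stays moved. The work goes in short steps, Python scripts to look and compute and a tool call to move; the robot and the scene stay as the last step left them, time stands still between calls to the robot, and variables do not carry over. Pictures are saved under pics/ and viewed, at most 10 in all, crops included, and the job is handed in when it is done.

```bash
ls; mkdir -p pics; python3 - <<'E'
from station import ctrl
import cv2,numpy as np
o=ctrl.get_obs();print({k:np.round(v,3) for k,v in o.items()},ctrl.tip_extent)
a=[]
for n in("scene","side"):
    c=ctrl.camera(n);cv2.imwrite(f"pics/{n}0.png",c["pixels"]);print(n,c["fx"],c["cx"],c["cy"],np.round(c["extrinsics"],3).tolist(),[k for k in c])
E
```

```text
pics
station.py
{'time_s': np.float64(0.0), 'qpos': array([-0.067,  0.3  ,  1.522,  0.   ,  1.321, -0.067]), 'joint_vel': array([ 0.001, -0.001,  0.001, -0.   ,  0.001,  0.001]), 'tau': array([-2.0000e-03, -5.3181e+01, -3.5274e+01,  7.1000e-02,  2.4000e-02,
       -0.0000e+00]), 'ee_pos': array([0.55 , 0.   , 0.227]), 'eef_rot': array([-3.14 , -0.   ,  1.571]), 'force': array([ 0.559, -0.179,  0.774]), 'moment': array([0.027, 0.02 , 0.009]), 'grip_force': np.float64(0.0), 'grip_width': np.float64(0.094)} 0.022
scene 513.7976599965244 273.78510768794143 213.5761632556371 [[0.814, 0.511, -0.275, 0.243], [-0.581, 0.716, -0.387, -0.535], [-0.001, 0.475, 0.88, 1.16], [0.0, 0.0, 0.0, 1.0]] ['pixels', 'fx', 'fy', 'cx', 'cy', 'extrinsics']
side 410.6582341911939 284.96147856354247 206.27390508611586 [[0.929, -0.315, 0.196, 0.753], [0.371, 0.787, -0.493, -0.501], [0.001, 0.53, 0.848, 0.866], [0.0, 0.0, 0.0, 1.0]] ['pixels', 'fx', 'fy', 'cx', 'cy', 'extrinsics']
```

View pics/scene0.png

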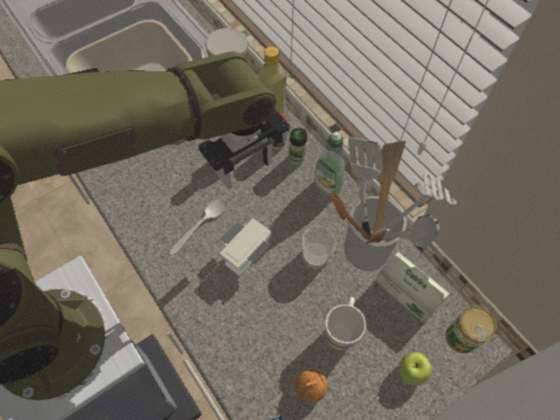

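View pics/side0.png

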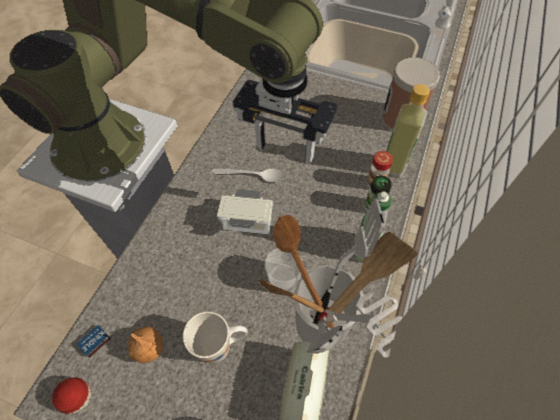

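The scene view shows the lid at about (247,242), and the side view shows it at (246,209). Grey clips stick out on both long edges, the spoon lies to the left of the box and the tumbler is at its far right. Next I'll segment the lid and triangulate it.

```bash
cat > h.py <<'E'
import numpy as np,cv2
def ray(c,u,v):
    E=np.array(c["extrinsics"]);d=np.array([(u-c["cx"])/c["fx"],-(v-c["cy"])/c["fy"],-1.]);return E[:3,3],E[:3,:3]@d
def onz(c,u,v,z):
    o,d=ray(c,u,v);return o+d*(z-o[2])/d[2]
def tri(c1,p1,c2,p2):
    A=[];B=[]
    for c,p in((c1,p1),(c2,p2)):
        o,d=ray(c,*p);d=d/np.linalg.norm(d);P=np.eye(3)-np.outer(d,d);A.append(P);B.append(P@o)
    return np.linalg.lstsq(np.vstack(A),np.hstack(B),rcond=None)[0]
def lid(c,roi,thr=175):
    g=c["pixels"].min(2);m=np.zeros_like(g);x0,y0,x1,y1=roi;m[y0:y1,x0:x1]=(g[y0:y1,x0:x1]>thr)*255
    k=max(cv2.findContours(m,0,1)[0],key=cv2.contourArea);return m,k
E
python3 - <<'E'
from station import ctrl
from h import *
cs={n:ctrl.camera(n) for n in("scene","side")}
R={"scene":(205,205,290,280),"side":(205,180,290,245)}
out=[];cen={}
for n,c in cs.items():
    m,k=lid(c,R[n]);x0,y0,x1,y1=R[n]
    b=cv2.boxPoints(cv2.minAreaRect(k));M=cv2.moments(k);cen[n]=(M["m10"]/M["m00"],M["m01"]/M["m00"])
    print(n,cv2.contourArea(k),cen[n]);
    q=cv2.approxPolyDP(cv2.convexHull(k),4,True)[:,0]
    W=[onz(c,*p,.07)for p in q];print(q.tolist(),np.round(W,3).tolist())
    im=cv2.resize(c["pixels"][y0:y1,x0:x1],(400,400*(y1-y0)//(x1-x0)),interpolation=cv2.INTER_CUBIC)
    out.append(im)
print(tri(cs["scene"],cen["scene"],cs["side"],cen["side"]),[onz(cs[n],*cen[n],.07) for n in cs])
h=min(i.shape[0] for i in out);cv2.imwrite("pics/z1.png",np.hstack([i[:h] for i in out]))
E
```

```text
scene 36.5 (208.6986301369863, 212.78082191780823)
[[209, 209], [213, 215], [205, 217]] [[0.464, 0.046, 0.07], [0.463, 0.026, 0.07], [0.444, 0.033, 0.07]]
side 8.0 (269.29166666666663, 217.75)
[[269, 224], [270, 208]] [[0.553, -0.095, 0.07], [0.539, -0.056, 0.07]]
[ 0.49112555  0.0820415  -0.12607335] [array([0.45774543, 0.03745631, 0.07      ]), array([ 0.54742705, -0.08010618,  0.07      ])]
```

View pics/z1.png

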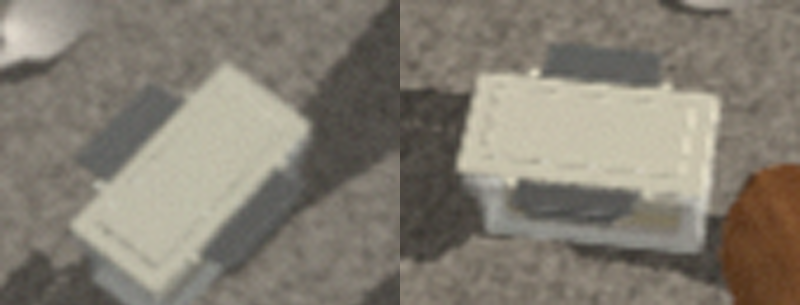

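The lid shows up clearly in both views, with the left clip roughly straight out and the right clip outward. I'll use a mask suited to the cream colour.

```bash
cat >> h.py <<'E'
def comp(c,lo,hi,seed,k=3):
    m=cv2.inRange(c["pixels"],lo,hi);n,l=cv2.connectedComponents(m,connectivity=4);i=l[seed[1],seed[0]]
    q=(l==i).astype(np.uint8) if i else m*0
    return q
def quad(m):
    k=cv2.findContours(m,0,1)[0];k=np.vstack(k);h=cv2.convexHull(k)
    return cv2.approxPolyN(h,4,ensure_convex=True).reshape(-1,2).astype(float),cv2.contourArea(h)
E
python3 - <<'E'
from station import ctrl
from h import *
cs={n:ctrl.camera(n) for n in("scene","side")}
S={"scene":(247,243),"side":(247,207)}
D={"scene":[(233,233),(258,250)],"side":[(245,193),(243,222)]}
vis=[]
for n,c in cs.items():
    p=c["pixels"];print(n,p[S[n][1],S[n][0]],[p[d[1],d[0]].tolist() for d in D[n]])
    m=comp(c,(125,150,150),(255,255,255),S[n]);q,a=quad(m)
    print("lid",a,np.round(q,1).tolist(),"\n",np.round([onz(c,*x,.071) for x in q],4).tolist())
    for d in D[n]:
        s=p[d[1],d[0]].astype(int);mm=comp(c,tuple((s-22).tolist()),tuple((s+22).tolist()),d);q2,a=quad(mm);print("clip",a,np.round(q2,1).tolist())
E
```

```text
scene [166 186 189] [[99, 103, 101], [88, 92, 92]]
lid 1230.0 [[273.0, 232.0], [238.0, 268.0], [218.0, 251.0], [252.0, 217.0]] 
 [[0.5538, -0.0952, 0.071], [0.4358, -0.1233, 0.071], [0.4215, -0.0611, 0.071], [0.536, -0.0332, 0.071]]
clip 336.0 [[250.0, 218.0], [228.0, 243.0], [219.0, 239.0], [228.0, 218.0]]
clip 94851.0 [[559.0, 433.0], [247.0, 264.0], [267.0, 76.0], [559.0, -55.0]]
side [169 191 197] [[94, 98, 99], [87, 90, 90]]
lid 1489.0 [[273.0, 198.0], [270.0, 230.0], [216.0, 218.0], [222.0, 193.0]] 
 [[0.535, -0.0287, 0.071], [0.5613, -0.1089, 0.071], [0.437, -0.1257, 0.071], [0.4194, -0.0601, 0.071]]
clip 230.0 [[265.0, 190.0], [269.0, 197.0], [234.0, 197.0], [237.0, 187.0]]
clip 180.0 [[254.0, 221.0], [254.0, 229.0], [224.0, 225.0], [231.0, 218.0]]
```

Careful with the scale: shifts go in shares of 50 mm and turns go in shares of 2 rad. That gives: -0.025 m is -0.5, -0.022 m is -0.44, -0.12 rad / 2 = -0.06.

shift_gripper(
  increments=[
    [[-0.5,-0.44,0],[0,0,0]],
    [[-0.5,-0.44,0],[0,0,0]],
    [[-0.5,-0.42,0],[0,0,0]],
    [[0,0,0],[0,0,-0.06]],
    [[0,0,0],[0,0,-0.06]],
    [[0,0,0],[0,0,0]],
  ],
  finger_gap=0.06,
)

```text
time_s: 0.9
ee_pos: [0.4849, -0.0752, 0.2276]
eef_rot: [3.141, 0.0, 1.812]
force: [-0.3, 0.3, 0.7]
grip_width: 0.06
grip_force: 0.0
```

```bash
python3 - <<'E'
from station import ctrl
from h import *
c=ctrl.camera("wrist");cv2.imwrite("pics/w1.png",c["pixels"]);print(c["fx"],c["cx"],c["cy"],np.round(c["extrinsics"],3).tolist())
C={n:ctrl.camera(n) for n in("scene","side")}
print(tri(C["scene"],(229.4,230.9),C["side"],(248.3,190.3)),tri(C["scene"],(262.4,252),C["side"],(242.2,226.5)))
E
```

```text
325.19226210127806 272.9386930719721 208.82519036633084 [[0.971, -0.231, -0.064, 0.467], [0.239, 0.935, 0.263, -0.0], [-0.001, -0.27, 0.963, 0.385], [0.0, 0.0, 0.0, 1.0]]
[ 0.47230278 -0.03058486  0.06895356] [ 0.50245646 -0.12551443  0.07625499]
```

View pics/w1.png

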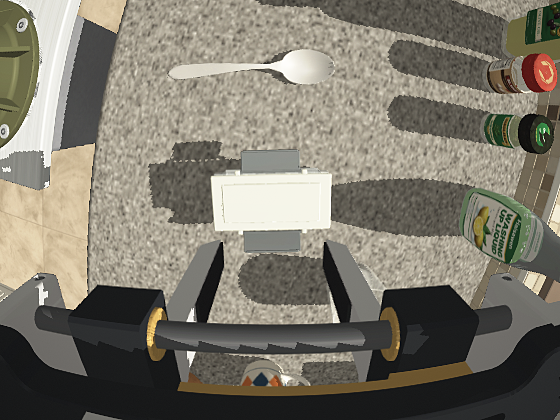

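The wrist view shows the lid at px (212–331,173–232). The left clip is at (241–298,150–172), the right clip is at (244–300,231–251), and both are out. I'll measure them through the fisheye rays.

```bash
cat >> h.py <<'E'
def wray(c,u,v):
    E=np.array(c["extrinsics"]);x=(u-c["cx"]);y=(v-c["cy"]);r=np.hypot(x,y)+1e-9;t=r/c["fx"]
    d=np.array([np.sin(t)*x/r,-np.sin(t)*y/r,-np.cos(t)]);return E[:3,3],E[:3,:3]@d
def won(c,u,v,z):
    o,d=wray(c,u,v);return o+d*(z-o[2])/d[2]
E
python3 - <<'E'
from station import ctrl
from h import *
c=ctrl.camera("wrist");p=c["pixels"]
m=comp(c,(185,185,185),(255,255,255),(270,205));m=cv2.morphologyEx(m,cv2.MORPH_OPEN,np.ones((9,9)));q,a=quad(m)
W=np.array([won(c,*x,.071) for x in q]);print(a,np.round(q,1).tolist(),np.round(W,4).tolist())
print("centre",W.mean(0),"sides",[np.linalg.norm(W[i]-W[i-1]).round(4) for i in range(4)],"yaw",[np.degrees(np.arctan2(*(W[i]-W[i-1])[1::-1])).round(1) for i in range(4)])
cen=W.mean(0);y=np.radians(14);L=np.array([[np.cos(y),np.sin(y)],[-np.sin(y),np.cos(y)]])
for s in((270,160),(272,243)):
    v=p[s[1],s[0]].astype(int);mm=comp(c,tuple((v-14).tolist()),tuple((v+14).tolist()),s);mm=cv2.morphologyEx(mm,cv2.MORPH_OPEN,np.ones((5,5)));q2,a=quad(mm)
    print("clip",v,a,np.round(q2,1).tolist())
    for z in(.06,.07,.08,.09):print(z,[np.round(1e3*L@(won(c,*x,z)-cen)[:2],1).tolist() for x in q2])
E
```

```text
6562.0 [[330.0, 228.0], [215.0, 231.0], [210.0, 176.0], [330.0, 171.0]] [[0.5496, -0.0919, 0.071], [0.4348, -0.1231, 0.071], [0.419, -0.0676, 0.071], [0.5332, -0.0349, 0.071]]
centre [ 0.48415617 -0.07935327  0.071     ] sides [np.float64(0.0593), np.float64(0.119), np.float64(0.0577), np.float64(0.1187)] yaw [np.float64(-73.9), np.float64(-164.8), np.float64(105.9), np.float64(16.0)]
clip [141 146 142] 1182.0 [[298.0, 172.0], [241.0, 173.0], [241.0, 153.0], [298.0, 149.0]]
0.06 [[27.4, 28.4], [-30.4, 27.9], [-29.9, 48.3], [27.3, 51.8]]
0.07 [[26.6, 30.0], [-29.4, 29.5], [-28.9, 49.3], [26.5, 52.7]]
0.08 [[25.9, 31.7], [-28.4, 31.1], [-27.9, 50.3], [25.8, 53.6]]
0.09 [[25.1, 33.3], [-27.3, 32.8], [-26.9, 51.3], [25.0, 54.5]]
clip [124 129 129] 965.5 [[299.0, 249.0], [245.0, 250.0], [245.0, 232.0], [299.0, 231.0]]
0.06 [[29.6, -55.5], [-28.9, -56.3], [-28.2, -35.5], [29.2, -34.8]]
0.07 [[28.8, -51.3], [-28.0, -52.1], [-27.2, -31.9], [28.4, -31.2]]
0.08 [[28.0, -47.1], [-27.0, -47.9], [-26.3, -28.4], [27.6, -27.7]]
0.09 [[27.2, -42.9], [-26.0, -43.7], [-25.3, -24.8], [26.8, -24.1]]
```

Converted, 0.04 m is 0.8, -0.0027 m is -0.054, -0.021 rad / 2 = -0.0105.

shift_gripper(
  increments=[
    [[-0.054,-0.02,0.6],[0,0,-0.0105]],
    [[0,0,0.8],[0,0,0]],
    [[0,0,0.8],[0,0,0]],
    [[0,0,0.3],[0,0,0]],
    [[0,0,0],[0,0,0]],
  ],
  finger_gap=0.06,
)

```text
time_s: 1.6
ee_pos: [0.4836, -0.0775, 0.1004]
eef_rot: [-3.138, -0.002, 1.83]
force: [-0.1, -0.5, 0.4]
grip_width: 0.06
grip_force: 0.0
```

shift_gripper(
  increments=[
    [[0,0,0.06],[0,0,0]],
    [[0,0,0.06],[0,0,0]],
    [[0,0,0.06],[0,0,0]],
    [[0,0,0],[0,0,0]],
  ],
)

```text
time_s: 2.0
ee_pos: [0.4854, -0.078, 0.0946]
eef_rot: [3.139, 0.001, 1.832]
force: [-1.0, 0.3, 8.3]
grip_width: 0.0598
grip_force: 3.9
```

shift_gripper(
  increments=[
    [[0,0,0.06],[0,0,0]],
    [[0,0,0.06],[0,0,0]],
    [[0,0,0],[0,0,0]],
  ],
)

```text
time_s: 2.3
ee_pos: [0.485, -0.0778, 0.088]
eef_rot: [3.14, 0.001, 1.832]
force: [-0.0, -0.0, -0.3]
grip_width: 0.0601
grip_force: 0.0
```

shift_gripper(
  increments=[
    [[0,0,0.06],[0,0,0]],
    [[0,0,0.06],[0,0,0]],
    [[0,0,0],[0,0,0]],
  ],
)

```text
time_s: 2.6
ee_pos: [0.4853, -0.078, 0.0871]
eef_rot: [3.14, 0.001, 1.832]
force: [-34.6, 7.4, 82.5]
grip_width: 0.0599
grip_force: 41.0
```

Converted, -0.04 m is -0.8, -0.02 m is -0.4.

shift_gripper(
  increments=[
    [[0,0,-0.12],[0,0,0]],
    [[0,0,-0.4],[0,0,0]],
    [[0,0,-0.8],[0,0,0]],
    [[0,0,-0.8],[0,0,0]],
    [[0,0,0],[0,0,0]],
  ],
)

```text
time_s: 3.1
ee_pos: [0.4865, -0.0783, 0.1925]
eef_rot: [3.134, 0.004, 1.832]
force: [0.6, 0.1, -1.2]
grip_width: 0.0597
grip_force: 0.0
```

```bash
python3 - <<'E'
from station import ctrl
from h import *
c=ctrl.camera("wrist");cv2.imwrite("pics/w2.png",c["pixels"])
im=[]
for n,(x0,y0,x1,y1) in {"scene":(205,205,290,280),"side":(205,180,290,255)}.items():
    p=ctrl.camera(n)["pixels"];im.append(cv2.resize(p[y0:y1,x0:x1],(400,353),interpolation=cv2.INTER_CUBIC))
w=cv2.resize(c["pixels"][120:330,190:350],(172*1,226));im.append(cv2.copyMakeBorder(w,0,127,0,0,0))
cv2.imwrite("pics/z2.png",cv2.resize(np.hstack(im),(800,290)))
m=comp(c,(185,185,185),(255,255,255),(270,205));m=cv2.morphologyEx(m,cv2.MORPH_OPEN,np.ones((9,9)));q,a=quad(m)
W=np.array([won(c,*x,.064) for x in q]);print(a,np.round(W,4).tolist())
print("centre",W.mean(0),"sides",[np.linalg.norm(W[i]-W[i-1]).round(4) for i in range(4)],"yaw",[np.degrees(np.arctan2(*(W[i]-W[i-1])[1::-1])).round(1) for i in range(4)])
print(ctrl.get_obs()["qpos"].round(2))
s=ctrl.camera("scene");print("glass base/top",onz(s,319,262,0),onz(s,319,235,.086))
E
```

```text
7546.0 [[0.5343, -0.0368, 0.064], [0.5518, -0.0908, 0.064], [0.4352, -0.1216, 0.064], [0.42, -0.0671, 0.064]]
centre [ 0.48531533 -0.07909364  0.064     ] sides [np.float64(0.1183), np.float64(0.0567), np.float64(0.1206), np.float64(0.0566)] yaw [np.float64(14.8), np.float64(-72.1), np.float64(-165.2), np.float64(105.6)]
[-0.23  0.21  1.74 -0.    1.2  -0.49]
glass base/top [ 0.61803859 -0.19822447  0.        ] [ 0.63194457 -0.16960064  0.086     ]
```

View pics/z2.png

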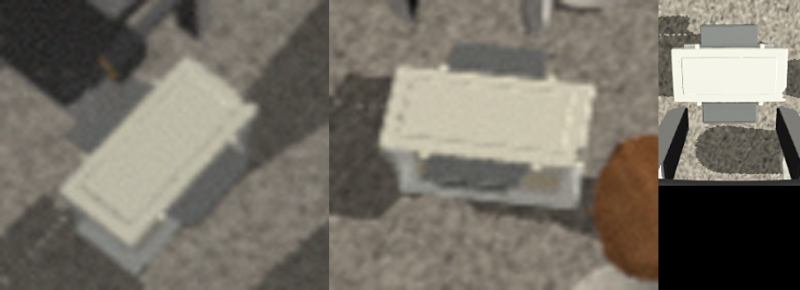

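View pics/w2.png

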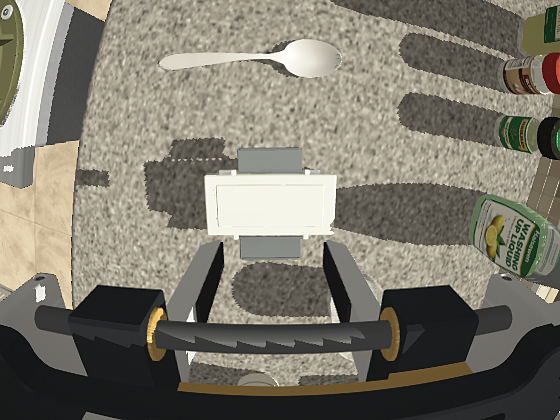

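The lid looks seated at both ends, and both fingertips stopped at the home height of 65 mm. Its centre is (0.485,-0.079) and its yaw is 15°. The glass at about (0.625,-0.185) is clear of the fingers, so I'll turn 90° and open to straddle the clips.

Converted, 0.15 rad / 2 = 0.075.

shift_gripper(
  increments=[
    [[0,0,0],[0,0,0.075]],
    [[0,0,0],[0,0,0.075]],
    [[0,0,0],[0,0,0.075]],
    [[0,0,0],[0,0,0.075]],
    [[0,0,0],[0,0,0.075]],
    [[0,0,0],[0,0,0.075]],
    [[0,0,0],[0,0,0.075]],
    [[0,0,0],[0,0,0.075]],
    [[0,0,0],[0,0,0.075]],
    [[0,0,0],[0,0,0.075]],
  ],
  finger_gap=0.094,
)

```text
time_s: 4.3
ee_pos: [0.4842, -0.0778, 0.186]
eef_rot: [-3.14, 0.002, 0.325]
force: [-0.3, -0.3, 0.6]
grip_width: 0.0939
grip_force: 0.0
```

shift_gripper(
  increments=[
    [[0,0,0],[0,0,0.035]],
    [[0,0,0.8],[0,0,0]],
    [[0,0,0.8],[0,0,0]],
    [[0,0,0.2],[0,0,0]],
    [[0,0,0],[0,0,0]],
    [[0,0,0],[0,0,0]],
  ],
)

```text
time_s: 4.9
ee_pos: [0.4852, -0.078, 0.0986]
eef_rot: [3.141, -0.001, 0.262]
force: [0.0, -1.0, 0.3]
grip_width: 0.0941
grip_force: 0.0
```

Converted, 0.008 m is 0.16, 0.006 m is 0.12.

shift_gripper(
  increments=[
    [[0,0.02,0.16],[0,0,0]],
    [[0,0,0.12],[0,0,0]],
    [[0,0,0.12],[0,0,0]],
    [[0,0,0],[0,0,0]],
  ],
)

```text
time_s: 5.3
ee_pos: [0.4846, -0.0788, 0.0768]
eef_rot: [-3.141, 0.001, 0.262]
force: [-0.0, -0.0, 0.7]
grip_width: 0.0938
grip_force: 0.0
```

shift_gripper(
  increments=[
    [[0,0,0.12],[0,0,0]],
    [[0,0,0.12],[0,0,0]],
    [[0,0,0],[0,0,0]],
  ],
)

```text
time_s: 5.6
ee_pos: [0.4845, -0.0787, 0.0645]
eef_rot: [-3.141, 0.001, 0.262]
force: [-0.2, -0.4, 0.4]
grip_width: 0.0938
grip_force: 0.2
```

shift_gripper(
  increments=[
    [[0,0,0.14],[0,0,0]],
    [[0,0,0.14],[0,0,0]],
    [[0,0,0],[0,0,0]],
  ],
)

```text
time_s: 5.9
ee_pos: [0.4844, -0.0787, 0.0504]
eef_rot: [-3.141, 0.001, 0.262]
force: [1.0, -0.5, 0.0]
grip_width: 0.0941
grip_force: 0.1
```

```bash
python3 - <<'E'
from station import ctrl
import cv2
cv2.imwrite("pics/w3.png",ctrl.camera("wrist")["pixels"])
E
```

```text
(no output)
```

View pics/w3.png

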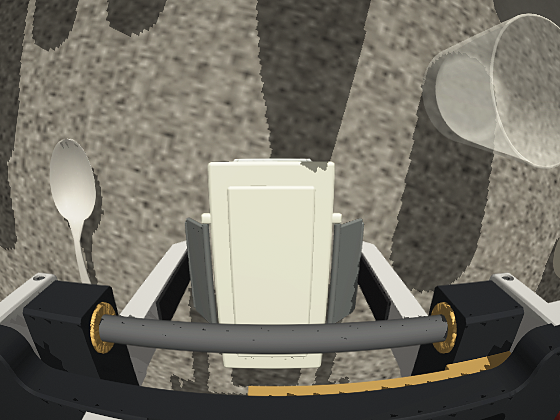

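Both clips are now folded down inside the fingers, left at px (198,270) and right at (348,270), and the lid sits between them. Now I'll squeeze.

shift_gripper(
  increments=[
    [[0,0,0],[0,0,0]],
    [[0,0,0],[0,0,0]],
    [[0,0,0],[0,0,0]],
    [[0,0,0],[0,0,0]],
    [[0,0,0],[0,0,0]],
    [[0,0,0],[0,0,0]],
  ],
  finger_gap=0.06,
  squeeze=25,
)

```text
time_s: 6.55
ee_pos: [0.4846, -0.0782, 0.0512]
eef_rot: [-3.14, 0.001, 0.262]
force: [-0.1, 5.6, -3.2]
grip_width: 0.0663
grip_force: 25.0
```

shift_gripper(
  increments=[
    [[0,0,0],[0,0,0]],
    [[0,0,0],[0,0,0]],
    [[0,0,0],[0,0,0]],
  ],
  finger_gap=0.06,
  squeeze=40,
)

```text
time_s: 6.85
ee_pos: [0.4846, -0.0782, 0.0512]
eef_rot: [-3.14, 0.001, 0.262]
force: [-0.4, 5.3, -3.6]
grip_width: 0.0657
grip_force: 40.0
```

shift_gripper(
  increments=[
    [[0,0,0],[0,0,0]],
    [[0,0,0],[0,0,0]],
    [[0,0,0],[0,0,0]],
    [[0,0,-0.4],[0,0,0]],
    [[0,0,-0.8],[0,0,0]],
    [[0,0,-1],[0,0,0]],
    [[0,0,-0.6],[0,0,0]],
    [[0,0,0],[0,0,0]],
  ],
  finger_gap=0.094,
)

```text
time_s: 7.65
ee_pos: [0.4865, -0.0793, 0.1958]
eef_rot: [3.138, -0.007, 0.262]
force: [-0.1, 0.4, -1.0]
grip_width: 0.0942
grip_force: 0.0
```

```bash
python3 - <<'E'
from station import ctrl
from h import *
c=ctrl.camera("wrist")["pixels"]
im=[cv2.resize(c[130:340,190:350],(305,400),interpolation=cv2.INTER_CUBIC)]
for n,(x0,y0,x1,y1) in {"scene":(210,210,280,280),"side":(210,180,280,250)}.items():
    p=ctrl.camera(n)["pixels"];im.append(cv2.resize(p[y0:y1,x0:x1],(400,400),interpolation=cv2.INTER_CUBIC))
cv2.imwrite("pics/z4.png",cv2.resize(np.hstack(im),(800,290)))
E
```

```text
(no output)
```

View pics/z4.png

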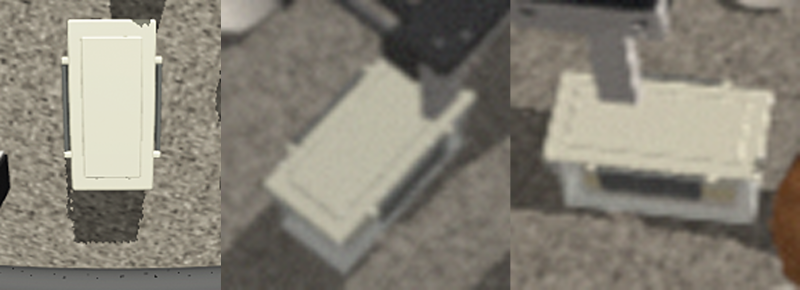

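The clips show as thin, equal slivers hanging on both sides, the lid is level on the rim, and the width measured 66 mm. The robot is clear of everything.

```bash
python3 -c "
from station import ctrl
print(ctrl.hand_in())"
```

```text
the job is handed in; nothing more can be done
None
```

I pressed the lid home at both ends, folded both clips shut (66 mm over them, as specified), and handed the job in at about 8 s; the mug, glass and spoon were not touched, and no verdict came back.

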